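# Park the solder pot under its hood and cover the burner

### The job

Without lifting it, slide the hot solder pot by its handle off the round burner, sideways along the bench sheet and centrally into the open mouth of the keep-warm hood, until it bears gently on the sprung feeler pad hidden somewhere inside; leave it resting lightly against that pad, and do not ram it. Then slide the square cover plate, also without lifting it, centrally over the bare burner so that none of the burner shows. Let go of both and leave the mallet, the tin can and the flue piece where they are.

Things in the scene. Friction and masses are not known exactly. Their poses are not given: they have to be found in the camera images.
- pot: Steel solder pot with a flat lid: 96 mm across (lid 100), 70 mm high, about 0.7 kg. Origin: centre of its underside, z up. Flat wooden bar handle along its own -x, from the wall to 152 mm from the axis; 14 mm wide (y), 12 mm high, its middle 52 mm above the underside. Starts on the burner, handle towards the robot. It slides on the bench sheet (top at z = 0.006 m).
- hood: Fixed galvanised box, 140 mm long (x), 126 mm wide inside (y), walls 4 mm, roof underside at 96 mm, top at 100 mm; a flue collar on the roof's rear half reaches 135 mm. Origin: centre of its footprint, at the sheet's top; the sheet is its floor. Open at its own -x end (mouth at x = -70 mm, rolled bar on the roof edge). Left or right of the burner. See point hood_mouth for the pad inside.
- hood_mouth (a point): Middle of the hood's mouth at the sheet's top; axes as the hood's. Hidden inside, a flat upright pad (60 mm wide, 10 to 70 mm above the sheet) faces the mouth; its face lies somewhere 30 to 90 mm behind the mouth: not known, to be felt. It yields up to 12 mm on a spring of 500 N/m (6 N when fully in), then meets a hard stop.
- burner: Round burner, flush with the bench sheet: dark disc with steel rings, 100 mm across, nothing to bump into. Origin: its centre, at the sheet's top (z = 0.006 m).
- cover: Burner cover: square aluminium-coloured plate 130 x 130 mm, 6 mm thick, about 0.4 kg, lying flat on the sheet. Origin: centre of its underside; z up. An upright fin stands on its middle: 70 mm long along the plate's x, 10 mm thick (y), from 6 to 38 mm above the underside. It starts on the other side of the burner from the hood.
- mallet: Wooden mallet lying far left, head about 64 x 90 mm, handle 190 mm. Bystander. Origin: under the middle of the head.
- can: Empty open tin can, 72 mm across, 105 mm high, behind the burner. Bystander. Origin: centre of its underside.
- flue: Galvanised flue piece far right: box 100 x 90 x 80 mm with a 60 mm pipe stub on top to 150 mm. Bystander. Origin: centre of its underside.
Not all that is in view belongs to the job. Leave any red or turquoise look-alike of the pot alone. What is shaped like the cover but turquoise is not meant.

How it is judged:
By the outcome, as a careful person would: the job done as asked, in the order asked, and still so for the second after the job is handed in, with the robot touching nothing.
It also fails if it takes over 72 s, if anything falls off the work surface, if the arm or the gripper's body presses on something with over 40 N, if the wrist force passes 120 N, or if a joint passes its speed limit or range.

### The arm

A 6-joint arm with a two-finger parallel gripper is mounted at the origin on the work surface. World frame = base frame: x ahead of the robot, y to its left, z up, the work surface at z = 0. Lengths are in m, angles in rad, forces in N, time in s.
With the tool pointing down it reaches from about 0.25 to 0.775 m from the base axis. Payload 8.9 kg.
Tool frame: the origin (TCP) lies at the very end of the fingers, on their centre line; the grasp point (between the pads) lies r.hold_point_z behind it (r.hold_point_z is the distance from the TCP to the grasp point, in m); z points along the fingers, y is the line along which they close (so a half turn about z gives the same grasp; the last joint's range is limited). The gripper opens to 85 mm and grips with 20 to 120 N. Pads are 22 mm wide; open, the fingers measure 114 mm over their backs; the gripper's body (76 mm by 85 mm) begins 54 mm behind the grasp point. The pads swing forward as they close: fully open they stand 13 mm farther back than shut.
Start: joints at [-1.275, 0.291, -0.153, 1.127, 0, 1.431], TCP at [0.221, -0.476, 0.231] pointing down, gripper open.
Joint ranges: [-2.52, 2.52], [-0.91, 1.74], [-1.3, 1.37], [-1.96, 2.02], [-1.52, 1.47], [-3.14, 3.14]. Speed limits (rad/s): [2.22, 2.22, 2.79, 3.14, 3.14, 3.14].

### API

Orientations are given as a 3x3 rotation matrix whose columns are the frame's x, y, z axes.
In Python, from cell import r gives the robot as it stands.
- The arm moves only by the tool send_rows, never from a script. Its argument "motion" is a list of rows, each a list of 3 entries, a list of its own where there are three numbers: the turn, a rotation vector about the tool's x, y, z in rad, then the shift along the tool's x, y, z in cm, then the gripper's target within -1 to 1 (shut at 1, half-way at 0, fully open at -1). A call has 1 to 5 rows; each row is the pose to reach, as a shift and turn from the pose commanded when the call began, along the tool's axes at that moment; what a row does not reach only later rows make up. A row lasts 1/12 s, in which the tool goes at most 41.7 mm and 7.16 degrees, less where a joint would pass 70% of its speed; a pose out of reach is approached as far as the arm can. A call with a gripper value outside its range is refused whole. The fingers move at their own pace and stop on an object; the grip force is fixed at half the most. Time passes only in rows, so rows that repeat a pose let the fingers close. It gives the time, the measured TCP pose, the force, the opening and the grip force at its end, in the units of the state.
- r.get_state(): the state, without advancing time (a new reading comes with each control period).
- r.camera(name): name is "scene" or "top"; returns a dict with "image" (400x640x3 uint8, blue, green, red), "vfov" (degrees; the focal length in pixels is half the picture's height over the tangent of half this angle, whatever the lens; pixels are square), "cx", "cy" (the principal point, pixels), "origin" and "rotation" of the camera in the world. Camera axes: x right, y down, z forward; pixel columns grow to the right and rows downward; lengths in m; the calibration is good to about 2 mm. A picture is of the moment at which its call begins. There is no depth.
- r.close_job(): hands the job in; it is judged then, once.
Trained networks look in a picture, given as the dict that the camera call returned (one of the last four; its "shot" number tells which), for a name from the list of things; names that differ only in an ending like _2 or _b are one class to them, and where a whole thing is asked for, a point or a joint stands for the part that bears it (a point fixed in the world has none). Each returns a list of dicts, best first, with "score" (0 to 1); they miss things now and then, are a little off and sometimes report something else, mostly with a low value. They report only what shows in the picture. A call takes as long as a camera call. They do not tell look-alikes from the thing itself.
- r.look_for(picture, thing): "location" ([x, y, z] in m, in world coordinates, good to about 4 mm: the middle of the surface that is visible of it).
- r.tip_of(picture, thing): "location" ([x, y, z] in m, in world coordinates, good to about 4 mm: a listed point, or the origin of a listed thing).
The state is a dict: "time_s": time; "joints": joint angles; "qd": joint speeds; "tau": joint torques, N m; "position": TCP position; "tool_rot": TCP orientation; "wrist_force": force on the tool from outside, world axes, zero at the start; "wrist_torque": the same for the moment, N m; "grip_width": finger opening in m; "gripper_force": force on a finger pad.
Only numpy, scipy, OpenCV 4.12 (cv2) and the standard library are available. Lean on these libraries where they do the work, as an engineer would, in place of code of your own. Each camera call takes 0.05 s, during which the arm holds its last target. There are 200 camera calls.

## Working session

There is one attempt and no reset: what is moved stays moved. The work goes in short steps, Python scripts to look and compute and a tool call to move; the robot and the scene stay as the last step left them, time stands still between calls to the robot, and variables do not carry over. Pictures are saved under pics/ and viewed, at most 10 in all, crops included, and the job is handed in when it is done.

Besides the shell and the picture viewer there is one more tool, called after "Request:" as name(argument=value, ...), one argument or row to a line, values as JSON. send_rows: Moves the arm, as the interface text tells. Its arguments: {"type":"object","properties":{"motion":{"type":"array","items":{"type":"array"}}},"required":["motion"]}

```bash
mkdir -p pics
python3 - <<'E'
from cell import r
import cv2,numpy as np
s=r.get_state();print(s['position'],np.round(s['tool_rot'],3).tolist(),s['time_s'],r.hold_point_z,s['grip_width'])
for c in("top","scene"):
    p=r.camera(c);cv2.imwrite(f"pics/{c}0.png",p["image"])
    print(c,p["vfov"],p["cx"],p["cy"],np.round(p["origin"],4),np.round(p["rotation"],4).tolist())
    for t in("pot","hood","hood_mouth","burner","cover","mallet","can","flue"):
        print(t,[(round(d["score"],2),np.round(d["location"],3).tolist()) for d in r.tip_of(p,t)[:3]])
E
```

```text
[ 0.22103493 -0.47572106  0.23072881] [[0.907, 0.421, -0.0], [0.421, -0.907, 0.001], [0.0, -0.001, -1.0]] 0.0 0.0187 0.08507706313011258
top 47.76452968226753 322.66718298044145 192.17852771908838 [0.3644 0.1148 1.4487] [[-0.0075, -0.9967, 0.0805], [-1.0, 0.0075, -0.0008], [0.0002, -0.0805, -0.9968]]
pot [(0.95, [0.202, 0.278, -0.004]), (0.57, [0.538, -0.016, 0.004])]
hood [(0.79, [0.64, -0.209, 0.007])]
hood_mouth []
burner []
cover [(0.93, [0.49, 0.662, 0.002]), (0.77, [0.673, 0.221, 0.003])]
mallet [(0.59, [0.512, 0.45, 0.009])]
can [(0.91, [0.747, 0.028, 0.009])]
flue [(0.74, [0.551, -0.421, 0.004])]
scene 47.830624051027335 328.6188952497792 197.0878804119493 [1.3901 0.059  1.1401] [[0.08, 0.7614, -0.6433], [0.9968, -0.063, 0.0494], [-0.0029, -0.6452, -0.764]]
pot [(0.98, [0.206, 0.277, 0.002]), (0.67, [0.539, -0.017, 0.008])]
hood [(0.84, [0.637, -0.207, 0.005])]
hood_mouth []
burner [(0.68, [0.545, -0.016, 0.006]), (0.17, [0.552, -0.418, 0.006])]
cover [(0.75, [0.493, 0.665, -0.0]), (0.58, [0.679, 0.223, 0.001])]
mallet [(0.57, [0.512, 0.454, 0.004]), (0.19, [0.744, 0.026, 0.005])]
can [(0.81, [0.743, 0.03, 0.006])]
flue [(0.72, [0.554, -0.416, 0.007])]
```

View pics/top0.png

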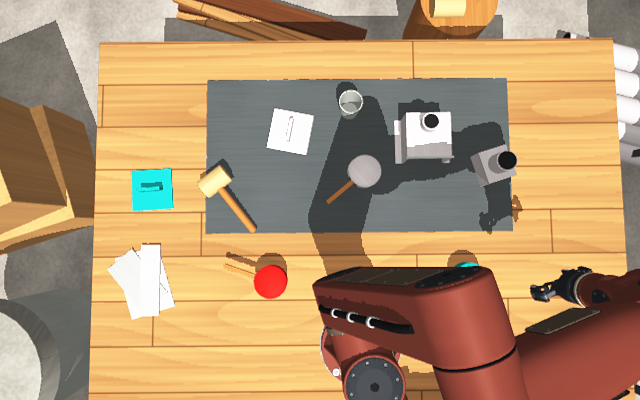

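View pics/scene0.png

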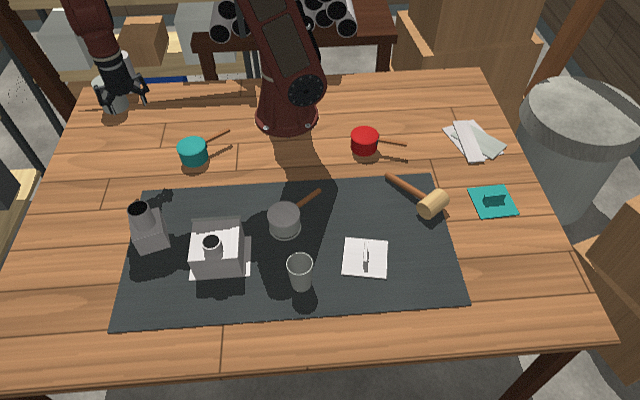

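Top: real pot with lid at (365,171) and handle end at (329,201), hood at (425,135) with its mouth to the left, cover at (290,131), can at (350,101). The red and turquoise things are decoys. I'll zoom in to get the yaws.

```bash
cat > h.py <<'E'
import numpy as np,cv2
from cell import r
def px2w(p,u,v,z):
    f=200/np.tan(np.radians(p["vfov"]/2)); d=np.array(p["rotation"])@[(u-p["cx"])/f,(v-p["cy"])/f,1]
    o=np.array(p["origin"]); return (o+d*(z-o[2])/d[2])
def w2px(p,X):
    f=200/np.tan(np.radians(p["vfov"]/2)); c=np.array(p["rotation"]).T@(np.array(X)-p["origin"]); return c[0]/c[2]*f+p["cx"],c[1]/c[2]*f+p["cy"]
def crop(p,x0,y0,w,h,k,name): cv2.imwrite(name,cv2.resize(p["image"][y0:y0+h,x0:x0+w],None,fx=k,fy=k,interpolation=cv2.INTER_CUBIC))
E
python3 - <<'E'
from h import *
p=r.camera("top"); crop(p,260,85,200,130,4,"pics/top1.png")
q=r.camera("scene"); crop(q,170,170,240,130,3.3,"pics/scene1.png")
E
```

```text
(no output)
```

View pics/top1.png

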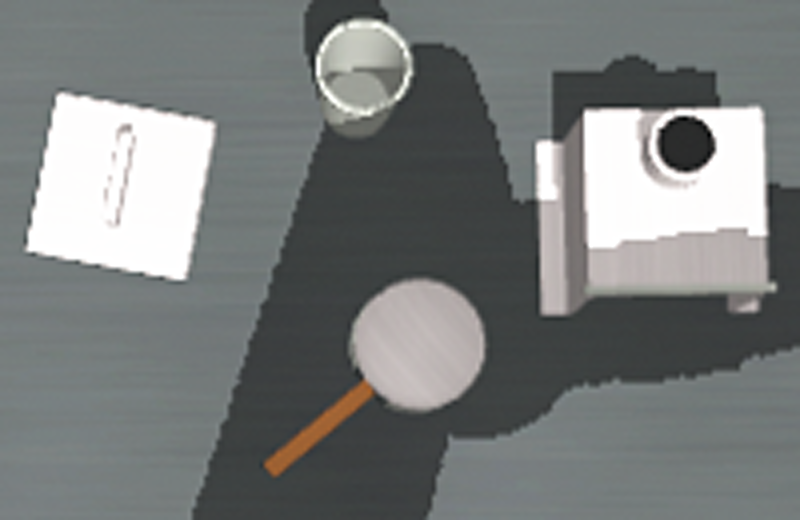

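View pics/scene1.png

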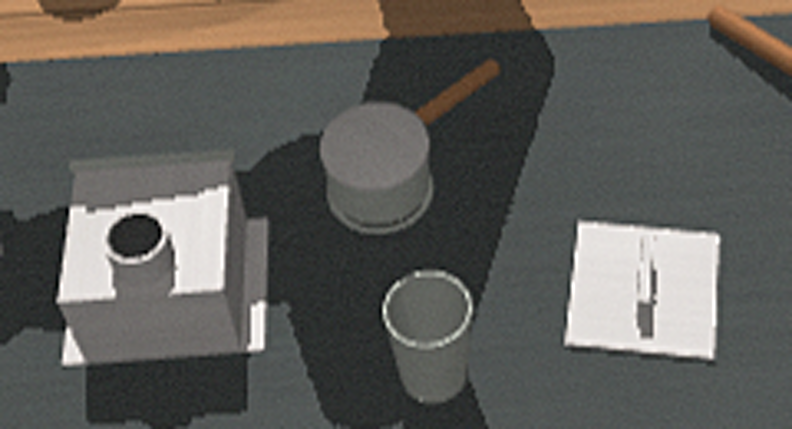

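The top crop shows lid centre (419,344), handle end (274,469), cover corners (57,92), (216,122), (187,280), (26,250), and roof corners (582,108), (764,108), (768,290), (585,290). The rolled bar is on the robot side, so the mouth faces the robot (-x).

```bash
cat >> h.py <<'E'
from scipy.spatial.transform import Rotation as R
def go(x,y,z,yaw):
    """tool target: pointing down, tool x axis at world yaw; print shift cm / turn in the current tool frame"""
    s=r.get_state();T=np.array(s["tool_rot"]);P=np.array(s["position"])
    c,n=np.cos(yaw),np.sin(yaw);G=np.array([[c,n,0],[n,-c,0],[0,0,-1.]])
    print("to",np.round([x,y,z,yaw],3),"turn",np.round(R.from_matrix(T.T@G).as_rotvec(),3),"cm",np.round(T.T@(np.array([x,y,z])-P)*100,2))
def st():
    s=r.get_state();T=np.array(s["tool_rot"]);print("t",s["time_s"],"pos",np.round(s["position"],4),"yaw",round(float(np.arctan2(T[1,0],T[0,0])),4),"F",np.round(s["wrist_force"],2),"w",s["grip_width"])
E
python3 - <<'E'
from h import *
p=r.camera("top")
W=lambda a,z:px2w(p,260+a[0]/4-.4,85+a[1]/4-.4,z)[:2]
lid=W((419,344),.076);he=W((274,469),.064);print("lid",lid,"hend",he,"len",np.linalg.norm(he-lid),"ang",np.arctan2(*(lid-he)[::-1]))
H=np.array([W(a,.106) for a in((582,108),(764,108),(768,290),(585,290))]);print("hood",H.round(4).tolist(),H.mean(0))
C=np.array([W(a,.012) for a in((57,92),(216,122),(187,280),(26,250))]);print("cover",C.round(4).tolist(),C.mean(0))
fa,fb=W((125,127),.044),W((113,225),.044);print("fin",fa,fb,(fa+fb)/2,np.arctan2(*(fa-fb)[::-1]))
a=np.arctan2(*(lid-he)[::-1]);g=lid-.138*np.array([np.cos(a),np.sin(a)])
print("grasp",g)
st()
for yaw in(a,a-np.pi):go(g[0],g[1],.15,yaw)
for nm in("hood_mouth","burner"):
  print(nm,[ (round(d["score"],2),np.round(d["location"],3).tolist()) for d in r.look_for(p,nm)[:3]])
E
```

```text
lid [ 0.54053241 -0.01432356] hend [0.44628702 0.0972881 ] len 0.1460799609239601 ang -0.8695597147149313
hood [[0.7155, -0.1375], [0.7145, -0.2752], [0.5755, -0.274], [0.5765, -0.1367]] [ 0.6455311  -0.20582439]
cover [[0.7565, 0.2698], [0.7308, 0.1412], [0.6019, 0.1652], [0.6272, 0.2946]] [0.67911954 0.21768088]
fin [0.719176   0.21254167] [0.64078588 0.2221345 ] [0.67998094 0.21733809] -0.12176747650884076
grasp [0.45149991 0.09111464]
t 1.05 pos [ 0.2211 -0.4762  0.2313] yaw 0.4348 F [-0.47 -0.1   0.04] w 0.0850561804108035
to [ 0.451  0.091  0.15  -0.87 ] turn [0.    0.    1.304] cm [ 44.79 -41.74   8.13]
to [ 0.451  0.091  0.15  -4.011] turn [-0.     0.    -1.837] cm [ 44.79 -41.74   8.13]
hood_mouth [(0.91, [0.634, -0.184, 0.105])]
burner [(0.39, [0.673, 0.219, 0.006])]
```

Request:
send_rows(
  motion=[
    [[0, 0, 0], [3, -2.8, 0.5], -1],
    [[0, 0, 0], [6, -5.6, 1], -1],
    [[0, 0, 0], [9, -8.4, 1.6], -1],
    [[0, 0, 0], [12, -11.2, 2.1], -1],
    [[0, 0, 0], [15, -14, 2.7], -1],
  ],
)

```text
time_s: 1.57
position: [0.2985, -0.2844, 0.2042]
tool_rot: [[0.907, 0.421, 0.0], [0.421, -0.907, -0.0], [0.0, 0.001, -1.0]]
wrist_force: [1.0, 0.1, 0.7]
grip_width: 0.0855
gripper_force: 0.0
```

Request:
send_rows(
  motion=[
    [[0, 0, 0], [3, -2.8, 0.5], -1],
    [[0, 0, 0], [6, -5.6, 1], -1],
    [[0, 0, 0], [9, -8.4, 1.6], -1],
    [[0, 0, 0], [12, -11.2, 2.1], -1],
    [[0, 0, 0], [15, -14, 2.7], -1],
  ],
)

```text
time_s: 1.98
position: [0.3758, -0.094, 0.1775]
tool_rot: [[0.907, 0.421, 0.001], [0.421, -0.907, -0.001], [0.001, 0.001, -1.0]]
wrist_force: [0.5, -1.0, -0.0]
grip_width: 0.0853
gripper_force: 0.0
```

Request:
send_rows(
  motion=[
    [[0, 0, 0], [3, -2.8, 0.5], -1],
    [[0, 0, 0], [6, -5.6, 1], -1],
    [[0, 0, 0], [9, -8.4, 1.6], -1],
    [[0, 0, 0], [12, -11.2, 2.1], -1],
    [[0, 0, 0], [14.8, -13.7, 2.7], -1],
  ],
)

```text
time_s: 2.4
position: [0.4524, 0.0933, 0.1503]
tool_rot: [[0.907, 0.422, 0.001], [0.422, -0.907, 0.0], [0.001, 0.0, -1.0]]
wrist_force: [0.0, -0.9, 0.1]
grip_width: 0.0855
gripper_force: 0.0
```

Request:
send_rows(
  motion=[
    [[0, 0, -0.12], [0, 0, 0], -1],
    [[0, 0, -0.24], [0, 0, 0], -1],
    [[0, 0, -0.36], [0, 0, 0], -1],
    [[0, 0, -0.48], [0, 0, 0], -1],
    [[0, 0, -0.6], [0, 0, 0], -1],
  ],
)

```text
time_s: 2.82
position: [0.4518, 0.091, 0.1503]
tool_rot: [[0.505, 0.863, -0.0], [0.863, -0.505, -0.0], [-0.0, -0.0, -1.0]]
wrist_force: [0.3, -0.2, -0.8]
grip_width: 0.0852
gripper_force: 0.0
```

Request:
send_rows(
  motion=[
    [[0, 0, -0.12], [0, 0, 0], -1],
    [[0, 0, -0.24], [0, 0, 0], -1],
    [[0, 0, -0.36], [0, 0, 0], -1],
    [[0, 0, -0.48], [0, 0, 0], -1],
    [[0, 0, -0.6], [0, 0, 0], -1],
  ],
)

```text
time_s: 3.23
position: [0.4519, 0.0908, 0.1504]
tool_rot: [[-0.07, 0.998, 0.0], [0.998, 0.07, -0.0], [-0.0, 0.0, -1.0]]
wrist_force: [-0.8, 0.5, -0.0]
grip_width: 0.0854
gripper_force: 0.0
```

Request:
send_rows(
  motion=[
    [[0, 0, -0.12], [0, 0, 0], -1],
    [[0, 0, -0.24], [0, 0, 0], -1],
    [[0, 0, -0.36], [0, 0, 0], -1],
    [[0, 0, -0.48], [0, 0, 0], -1],
    [[0, 0, -0.6], [0, 0, 0], -1],
  ],
)

```text
time_s: 3.65
position: [0.4519, 0.0908, 0.1504]
tool_rot: [[-0.621, 0.784, 0.0], [0.784, 0.621, 0.0], [-0.0, 0.0, -1.0]]
wrist_force: [0.1, 0.3, -0.0]
grip_width: 0.0854
gripper_force: 0.0
```

Run:
```python
from h import *
st(); a=-.87; go(.4515,.0911,.15,a+np.pi); go(.4515,.0911,.040,a+np.pi)
p=r.camera("scene"); 
for d in r.tip_of(p,"pot"): print(d["score"],d["location"])
crop(p,200,120,200,150,4,"pics/s2.png")
```

```text
t 3.65 pos [0.4519 0.0908 0.1504] yaw 2.2407 F [ 0.12  0.34 -0.04] w 0.08536990053893767
to [0.452 0.091 0.15  2.272] turn [ 0.     0.    -0.031] cm [ 0.05 -0.01  0.04]
to [0.452 0.091 0.04  2.272] turn [ 0.     0.    -0.031] cm [ 5.000e-02 -1.000e-02  1.104e+01]
0.92 [0.5413, -0.0144, 0.0083]
0.62 [0.2117, -0.3345, -0.0002]
0.6 [0.205, 0.2784, 0.0036]
```

View pics/s2.png

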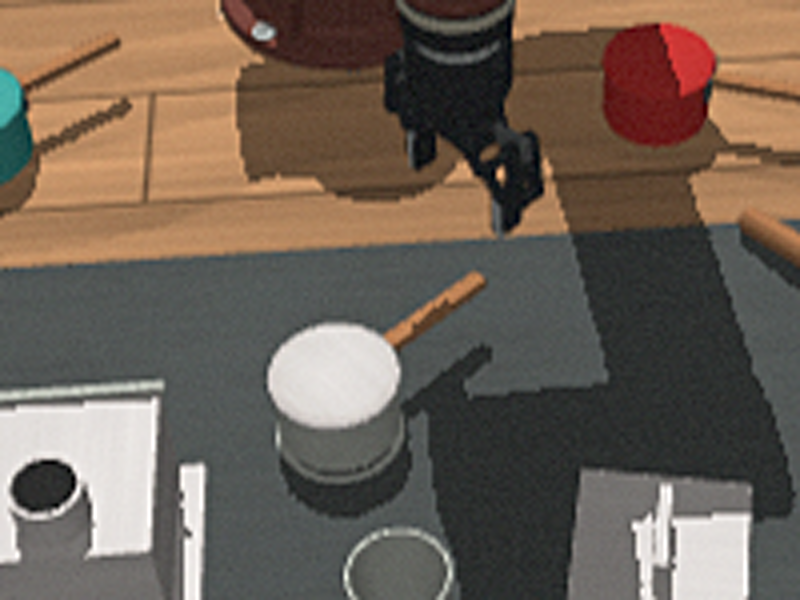

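The open fingers straddle the handle line, and the handle end is at (480,280) in the crop. Descending and gripping.

Request:
send_rows(
  motion=[
    [[0, 0, -0.03], [0, 0, 3], -1],
    [[0, 0, -0.03], [0, 0, 6], -1],
    [[0, 0, -0.03], [0, 0, 8.5], -1],
    [[0, 0, -0.03], [0, 0, 10.2], -1],
    [[0, 0, -0.03], [0, 0, 11.1], -1],
  ],
)

```text
time_s: 4.17
position: [0.4505, 0.0907, 0.0374]
tool_rot: [[-0.636, 0.771, -0.003], [0.771, 0.636, -0.0], [0.002, -0.002, -1.0]]
wrist_force: [-0.4, 0.4, 0.3]
grip_width: 0.0852
gripper_force: 0.0
```

Request:
send_rows(
  motion=[
    [[0, 0, 0], [0, 0, 0], 0],
    [[0, 0, 0], [0, 0, 0], 0.4],
    [[0, 0, 0], [0, 0, 0], 0.5],
    [[0, 0, 0], [0, 0, 0], 0.6],
    [[0, 0, 0], [0, 0, 0], 0.7],
  ],
)

```text
time_s: 4.58
position: [0.4527, 0.0908, 0.0403]
tool_rot: [[-0.639, 0.769, 0.002], [0.769, 0.639, 0.0], [-0.001, 0.001, -1.0]]
wrist_force: [-0.5, -0.1, 0.7]
grip_width: 0.0255
gripper_force: 0.0
```

Request:
send_rows(
  motion=[
    [[0, 0, 0], [0, 0, 0], 1],
    [[0, 0, 0], [0, 0, 0], 1],
    [[0, 0, 0], [0, 0, 0], 1],
    [[0, 0, 0], [0, 0, 0], 1],
    [[0, 0, 0], [0, 0, 0], 1],
  ],
)

```text
time_s: 5.0
position: [0.452, 0.0908, 0.0396]
tool_rot: [[-0.64, 0.769, 0.001], [0.769, 0.64, 0.0], [-0.0, 0.001, -1.0]]
wrist_force: [-1.5, 0.2, 5.4]
grip_width: 0.0126
gripper_force: 59.5
```

Run:
```python
from h import *
st()
s=r.get_state();P=np.array(s["position"]);T=np.array(s["tool_rot"]);y0=np.arctan2(T[1,0],T[0,0])
for c in("scene","top"):
  p=r.camera(c)
  print([(round(d["score"],2),np.round(d["location"],4).tolist()) for d in r.tip_of(p,"pot")[:2]])
  print("hood",[(round(d["score"],2),np.round(d["location"],4).tolist()) for d in r.tip_of(p,"hood")[:2]],[np.round(d["location"],4).tolist() for d in r.tip_of(p,"hood_mouth")[:2]])
# rigid: pot offset in tool, assume pot at (.5405,-.0145), yaw -.87 rel tool
pot=np.array([.5407,-.0145]);d=np.linalg.norm(pot-P[:2]);b=np.arctan2(*(pot-P[:2])[::-1]);print("d",d,"bearing",b,"tool yaw-pi",y0-np.pi)
for c in((.49,-.05),(.48,-.205)): go(c[0]-d,c[1],P[2],np.pi)
```

```text
t 5.0 pos [0.452  0.0908 0.0396] yaw 2.2647 F [-1.53  0.19  5.42] w 0.012621239616932949
[(0.95, [0.5389, -0.0155, 0.0065]), (0.83, [0.2035, 0.2769, 0.0024])]
hood [(0.72, [0.6364, -0.2052, 0.0028])] []
[(0.97, [0.2002, 0.2752, -0.0012]), (0.82, [0.2034, -0.3341, -0.0032])]
hood [(0.98, [0.6385, -0.2059, 0.0055])] []
d 0.1376780126794397 bearing -0.8710500093937815 tool yaw-pi -0.8769350196296029
to [ 0.352 -0.05   0.04   3.142] turn [ 0.     0.    -0.877] cm [-4.450e+00 -1.667e+01 -1.000e-02]
to [ 0.342 -0.205  0.04   3.142] turn [ 0.     0.    -0.877] cm [-1.573e+01 -2.735e+01 -1.000e-02]
```

Request:
send_rows(
  motion=[
    [[0, 0, 0], [0, 0, -0.02], 1],
    [[0, 0, 0], [0, 0, -0.03], 1],
    [[0, 0, 0], [0, 0, -0.03], 1],
  ],
)

```text
time_s: 5.65
position: [0.452, 0.0907, 0.0398]
tool_rot: [[-0.64, 0.769, 0.0], [0.769, 0.64, -0.0], [-0.0, 0.0, -1.0]]
wrist_force: [-0.3, -0.3, 5.1]
grip_width: 0.0129
gripper_force: 59.4
```

Run:
```python
from h import *
st();s=r.get_state();T=np.array(s["tool_rot"]);print(T.round(4).tolist(),s["wrist_torque"],s["gripper_force"])
```

```text
t 5.65 pos [0.452  0.0907 0.0398] yaw 2.2647 F [-0.32 -0.32  5.1 ] w 0.012851909568352478
[[-0.6395, 0.7688, 0.0005], [0.7688, 0.6395, -0.0001], [-0.0003, 0.0003, -1.0]] [-0.09520475  0.02848167 -0.11437091] 59.359254240989685
```

Request:
send_rows(
  motion=[
    [[0, 0, 0], [0, 0, -0.02], 1],
    [[0, 0, 0], [0, 0, -0.04], 1],
    [[0, 0, 0], [0, 0, -0.04], 1],
  ],
)

```text
time_s: 5.9
position: [0.4521, 0.0906, 0.0401]
tool_rot: [[-0.64, 0.769, 0.0], [0.769, 0.64, -0.0], [-0.001, 0.0, -1.0]]
wrist_force: [0.6, -0.6, 1.8]
grip_width: 0.0126
gripper_force: 59.1
```

Run:
```python
from h import *
s=r.get_state();P=np.array(s["position"]);T=np.array(s["tool_rot"]);y0=np.arctan2(T[1,0],T[0,0])
pot=np.array([.5405,-.0145]);d=.1377;b0=-.871
wp=[(P[0],P[1],y0)]
N=20
for k in range(1,N+1):
    f=k/N;f=3*f*f-2*f**3
    c=pot+f*(np.array([.485,-.06])-pot);b=b0*(1-f)
    wp.append((c[0]-d*np.cos(b),c[1]-d*np.sin(b),y0+f*(np.pi-y0)))
for k in range(15): wp.append((wp[N][0],wp[N][1]-(.206-.06)*(k+1)/15,np.pi))
for i in range(0,35,5):
    x,y,a=wp[i];c,n=np.cos(a),np.sin(a);G=np.array([[c,n],[n,-c]])
    print([[[0,0,round(a-wp[j][2],3)],[*np.round(G.T@(np.array(wp[j][:2])-[x,y])*100,2).tolist(),0],1] for j in range(i+1,i+6)])
```

```text
[[[0, 0, np.float64(-0.006)], [0.03, -0.15, 0], 1], [[0, 0, np.float64(-0.025)], [0.03, -0.55, 0], 1], [[0, 0, np.float64(-0.053)], [0.01, -1.17, 0], 1], [[0, 0, np.float64(-0.091)], [-0.02, -2.0, 0], 1], [[0, 0, np.float64(-0.137)], [-0.1, -3.0, 0], 1]]
[[[0, 0, np.float64(-0.052)], [0.04, -1.14, 0], 1], [[0, 0, np.float64(-0.11)], [0.04, -2.39, 0], 1], [[0, 0, np.float64(-0.172)], [-0.01, -3.73, 0], 1], [[0, 0, np.float64(-0.236)], [-0.11, -5.11, 0], 1], [[0, 0, np.float64(-0.301)], [-0.28, -6.5, 0], 1]]
[[[0, 0, np.float64(-0.066)], [0.2, -1.38, 0], 1], [[0, 0, np.float64(-0.13)], [0.34, -2.73, 0], 1], [[0, 0, np.float64(-0.191)], [0.42, -4.01, 0], 1], [[0, 0, np.float64(-0.249)], [0.45, -5.21, 0], 1], [[0, 0, np.float64(-0.301)], [0.44, -6.29, 0], 1]]
[[[0, 0, np.float64(-0.046)], [0.24, -0.9, 0], 1], [[0, 0, np.float64(-0.084)], [0.42, -1.65, 0], 1], [[0, 0, np.float64(-0.112)], [0.54, -2.21, 0], 1], [[0, 0, np.float64(-0.131)], [0.61, -2.57, 0], 1], [[0, 0, np.float64(-0.137)], [0.63, -2.69, 0], 1]]
[[[0, 0, np.float64(0.0)], [-0.0, -0.97, 0], 1], [[0, 0, np.float64(0.0)], [-0.0, -1.95, 0], 1], [[0, 0, np.float64(0.0)], [-0.0, -2.92, 0], 1], [[0, 0, np.float64(0.0)], [-0.0, -3.89, 0], 1], [[0, 0, np.float64(0.0)], [-0.0, -4.87, 0], 1]]
[[[0, 0, 0.0], [-0.0, -0.97, 0], 1], [[0, 0, 0.0], [-0.0, -1.95, 0], 1], [[0, 0, 0.0], [-0.0, -2.92, 0], 1], [[0, 0, 0.0], [-0.0, -3.89, 0], 1], [[0, 0, 0.0], [-0.0, -4.87, 0], 1]]
[[[0, 0, 0.0], [-0.0, -0.97, 0], 1], [[0, 0, 0.0], [-0.0, -1.95, 0], 1], [[0, 0, 0.0], [-0.0, -2.92, 0], 1], [[0, 0, 0.0], [-0.0, -3.89, 0], 1], [[0, 0, 0.0], [-0.0, -4.87, 0], 1]]
```

Request:
send_rows(
  motion=[
    [[0, 0, -0.006], [0.03, -0.15, 0], 1],
    [[0, 0, -0.025], [0.03, -0.55, 0], 1],
    [[0, 0, -0.053], [0.01, -1.17, 0], 1],
    [[0, 0, -0.091], [-0.02, -2.0, 0], 1],
    [[0, 0, -0.137], [-0.1, -3.0, 0], 1],
  ],
)

```text
time_s: 6.32
position: [0.4299, 0.0716, 0.0402]
tool_rot: [[-0.742, 0.671, 0.002], [0.671, 0.742, 0.002], [0.0, 0.003, -1.0]]
wrist_force: [4.1, 4.6, 2.2]
grip_width: 0.0124
gripper_force: 59.3
```

Request:
send_rows(
  motion=[
    [[0, 0, -0.052], [0.04, -1.14, 0], 1],
    [[0, 0, -0.11], [0.04, -2.39, 0], 1],
    [[0, 0, -0.172], [-0.01, -3.73, 0], 1],
    [[0, 0, -0.236], [-0.11, -5.11, 0], 1],
    [[0, 0, -0.301], [-0.28, -6.5, 0], 1],
  ],
)

```text
time_s: 6.73
position: [0.3875, 0.0214, 0.0401]
tool_rot: [[-0.908, 0.419, 0.001], [0.419, 0.908, 0.002], [-0.0, 0.002, -1.0]]
wrist_force: [4.4, 3.9, 1.3]
grip_width: 0.0127
gripper_force: 59.3
```

Request:
send_rows(
  motion=[
    [[0, 0, -0.066], [0.2, -1.38, 0], 1],
    [[0, 0, -0.13], [0.34, -2.73, 0], 1],
    [[0, 0, -0.191], [0.42, -4.01, 0], 1],
    [[0, 0, -0.249], [0.45, -5.21, 0], 1],
    [[0, 0, -0.301], [0.44, -6.29, 0], 1],
  ],
)

```text
time_s: 7.15
position: [0.3565, -0.0337, 0.04]
tool_rot: [[-0.991, 0.132, 0.001], [0.132, 0.991, 0.002], [-0.0, 0.002, -1.0]]
wrist_force: [3.4, 4.9, 2.1]
grip_width: 0.0127
gripper_force: 59.3
```

Request:
send_rows(
  motion=[
    [[0, 0, -0.046], [0.24, -0.9, 0], 1],
    [[0, 0, -0.084], [0.42, -1.65, 0], 1],
    [[0, 0, -0.112], [0.54, -2.21, 0], 1],
    [[0, 0, -0.131], [0.61, -2.57, 0], 1],
    [[0, 0, -0.137], [0.63, -2.69, 0], 1],
  ],
)

```text
time_s: 7.57
position: [0.3466, -0.0594, 0.0399]
tool_rot: [[-1.0, -0.002, 0.0], [-0.002, 1.0, 0.002], [-0.0, 0.002, -1.0]]
wrist_force: [2.7, 5.3, 1.0]
grip_width: 0.013
gripper_force: 59.3
```

Run:
```python
from h import *
st()
for c in("scene","top"):
  p=r.camera(c)
  for t in("pot","burner"):print(t,[(round(d["score"],2),np.round(d["location"],4).tolist()) for d in r.tip_of(p,t)[:3]])
st();print(r.get_state()["tool_rot"])
```

```text
t 7.5667 pos [ 0.3466 -0.0594  0.0399] yaw -3.1398 F [2.7  5.33 1.03] w 0.013024962824515896
pot [(0.92, [0.4833, -0.0588, 0.0085]), (0.8, [0.206, 0.2754, 0.0017]), (0.73, [0.208, -0.3337, 0.0002])]
burner []
pot [(0.87, [0.2071, -0.3335, -0.002]), (0.8, [0.2041, 0.2771, -0.0024]), (0.76, [0.4815, -0.0601, 0.0063])]
burner [(0.89, [0.5474, -0.0119, 0.0082])]
t 7.8667 pos [ 0.3466 -0.0593  0.0399] yaw 3.1416 F [0.92 4.68 3.55] w 0.012583747658864998
[[-9.99999910e-01  3.87253572e-05 -4.23117469e-04]
 [ 3.82349149e-05  9.99999328e-01  1.15906269e-03]
 [ 4.23162069e-04  1.15904641e-03 -9.99999239e-01]]
```

Request:
send_rows(
  motion=[
    [[0, 0, 0], [0, -0.9, 0], 1],
    [[0, 0, 0], [0, -1.9, 0], 1],
    [[0, 0, 0], [0, -2.9, 0], 1],
    [[0, 0, 0], [0, -3.9, 0], 1],
    [[0, 0, 0], [0, -4.9, 0], 1],
  ],
)

```text
time_s: 8.28
position: [0.3461, -0.1081, 0.0397]
tool_rot: [[-1.0, -0.001, -0.001], [-0.001, 1.0, 0.002], [0.001, 0.002, -1.0]]
wrist_force: [0.0, 5.9, 4.1]
grip_width: 0.0128
gripper_force: 59.6
```

Request:
send_rows(
  motion=[
    [[0, 0, 0], [0, -1, 0], 1],
    [[0, 0, 0], [0, -2, 0], 1],
    [[0, 0, 0], [0, -3, 0], 1],
    [[0, 0, 0], [0, -4, 0], 1],
    [[0, 0, 0], [0, -4.9, 0], 1],
  ],
)

```text
time_s: 8.7
position: [0.346, -0.157, 0.0397]
tool_rot: [[-1.0, -0.0, -0.001], [-0.0, 1.0, 0.002], [0.001, 0.002, -1.0]]
wrist_force: [-0.2, 7.3, 3.7]
grip_width: 0.0131
gripper_force: 59.7
```

Request:
send_rows(
  motion=[
    [[0, 0, 0], [0, -1, 0], 1],
    [[0, 0, 0], [0, -2, 0], 1],
    [[0, 0, 0], [0, -3, 0], 1],
    [[0, 0, 0], [0, -4, 0], 1],
    [[0, 0, 0], [0, -4.8, 0], 1],
  ],
)

```text
time_s: 9.12
position: [0.346, -0.2049, 0.0396]
tool_rot: [[-1.0, -0.0, -0.001], [-0.0, 1.0, 0.003], [0.001, 0.003, -1.0]]
wrist_force: [0.4, 7.3, 4.1]
grip_width: 0.0132
gripper_force: 59.8
```

Run:
```python
from h import *
st()
for c in("scene","top"):
  p=r.camera(c)
  for t in("pot","burner","hood","hood_mouth"):print(t,[(round(d["score"],2),np.round(d["location"],4).tolist()) for d in r.tip_of(p,t)[:3]])
crop(p,330,90,160,120,5,"pics/top3.png")
```

```text
t 9.1167 pos [ 0.346  -0.2049  0.0396] yaw -3.1413 F [0.39 7.28 4.12] w 0.013165221750770251
pot [(0.82, [0.207, -0.3369, -0.0005]), (0.73, [0.2047, 0.2747, 0.0014]), (0.58, [0.4863, -0.2009, 0.0059])]
burner []
hood [(0.9, [0.6381, -0.2078, 0.0021]), (0.65, [0.5445, -0.0176, 0.0067])]
hood_mouth []
pot [(0.93, [0.2043, 0.276, -0.005]), (0.87, [0.4825, -0.2095, 0.0052])]
burner [(0.96, [0.5434, -0.0135, 0.0042])]
hood [(0.76, [0.6404, -0.2076, 0.0073])]
hood_mouth []
```

View pics/top3.png

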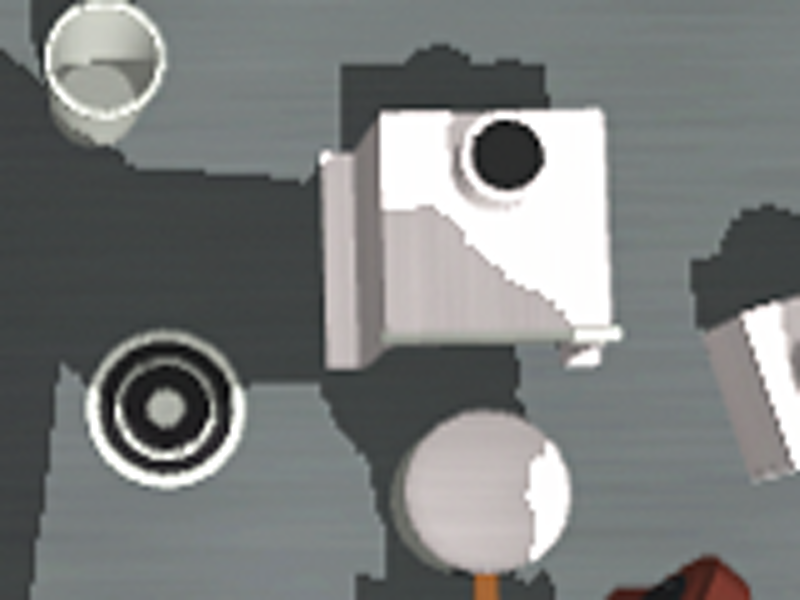

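Lid centre is at (487,492), the bare burner at (166,408), and the roof spans x 382–607. Checking whether they are centred.

Run:
```python
from h import *
p=r.camera("top")
W=lambda a,z:px2w(p,330+a[0]/5-.4,90+a[1]/5-.4,z)[:2].round(4)
print("lid",W((487,492),.076),"burner",W((166,408),.006),"roof",[W(a,.106) for a in((381,109),(605,109),(609,335),(384,338))],"front sides", W((384,342),.106))
print("floor flange",W((322,155),.006),W((330,368),.006),W((600,362),.006)); st()
```

```text
lid [ 0.4856 -0.2047] burner [ 0.5476 -0.0159] roof [array([ 0.7161, -0.1396]), array([ 0.7151, -0.2752]), array([ 0.577 , -0.2734]), array([ 0.5762, -0.1383])] front sides [ 0.5738 -0.1382]
floor flange [ 0.7122 -0.1196] [ 0.5728 -0.1219] [ 0.5754 -0.296 ]
t 9.6667 pos [ 0.3466 -0.2057  0.04  ] yaw 3.1409 F [-1.92  0.82  4.86] w 0.012736950039334914
```

Request:
send_rows(
  motion=[
    [[0, 0, 0], [-0.6, -0.03, -0.03], 1],
    [[0, 0, 0], [-1.4, -0.06, -0.03], 1],
    [[0, 0, 0], [-2.2, -0.1, -0.03], 1],
    [[0, 0, 0], [-2.8, -0.15, -0.03], 1],
    [[0, 0, 0], [-3.2, -0.15, -0.03], 1],
  ],
)

```text
time_s: 10.08
position: [0.3772, -0.207, 0.04]
tool_rot: [[-1.0, 0.001, -0.004], [0.001, 1.0, 0.0], [0.004, 0.0, -1.0]]
wrist_force: [-10.4, -0.1, 9.3]
grip_width: 0.0129
gripper_force: 60.2
```

Request:
send_rows(
  motion=[
    [[0, 0, 0], [-0.4, 0, 0], 1],
    [[0, 0, 0], [-0.8, 0, 0], 1],
    [[0, 0, 0], [-1.2, 0, 0], 1],
    [[0, 0, 0], [-1.6, 0, 0], 1],
    [[0, 0, 0], [-2, 0, 0], 1],
  ],
)

```text
time_s: 10.5
position: [0.3966, -0.2069, 0.04]
tool_rot: [[-1.0, 0.002, -0.005], [0.002, 1.0, 0.0], [0.005, 0.0, -1.0]]
wrist_force: [-11.2, 0.6, 10.6]
grip_width: 0.0128
gripper_force: 60.3
```

Request:
send_rows(
  motion=[
    [[0, 0, 0], [-0.1, 0, 0], 1],
    [[0, 0, 0], [-0.2, 0, 0], 1],
    [[0, 0, 0], [-0.3, 0, 0], 1],
    [[0, 0, 0], [-0.4, 0, 0], 1],
  ],
)

```text
time_s: 10.83
position: [0.4005, -0.207, 0.04]
tool_rot: [[-1.0, 0.002, -0.005], [0.002, 1.0, 0.0], [0.005, 0.0, -1.0]]
wrist_force: [-10.4, -0.1, 9.7]
grip_width: 0.0131
gripper_force: 60.3
```

Request:
send_rows(
  motion=[
    [[0, 0, 0], [-0.1, 0, 0], 1],
    [[0, 0, 0], [-0.2, 0, 0], 1],
    [[0, 0, 0], [-0.3, 0, 0], 1],
    [[0, 0, 0], [-0.4, 0, 0], 1],
  ],
)

```text
time_s: 11.17
position: [0.4045, -0.207, 0.04]
tool_rot: [[-1.0, 0.002, -0.005], [0.002, 1.0, 0.0], [0.005, 0.0, -1.0]]
wrist_force: [-10.7, -0.4, 10.5]
grip_width: 0.0128
gripper_force: 60.3
```

Run:
```python
from h import *
st()
for c in("scene","top"):
  p=r.camera(c)
  for t in("pot",):print(t,[(round(d["score"],2),np.round(d["location"],4).tolist()) for d in r.tip_of(p,t)[:3]])
crop(p,330,90,160,120,5,"pics/top4.png");st()
```

```text
t 11.1667 pos [ 0.4045 -0.207   0.04  ] yaw 3.14 F [-10.73  -0.4   10.52] w 0.012766088733698628
pot [(0.97, [0.2087, -0.3336, 0.0005]), (0.91, [0.206, 0.2777, 0.0021]), (0.62, [0.543, -0.2084, 0.0098])]
pot [(0.78, [0.5409, -0.2127, 0.0063]), (0.77, [0.2036, 0.2794, -0.0048])]
t 11.3667 pos [ 0.4047 -0.207   0.04  ] yaw 3.1401 F [-9.89  0.42 10.37] w 0.01273184068616989
```

View pics/top4.png

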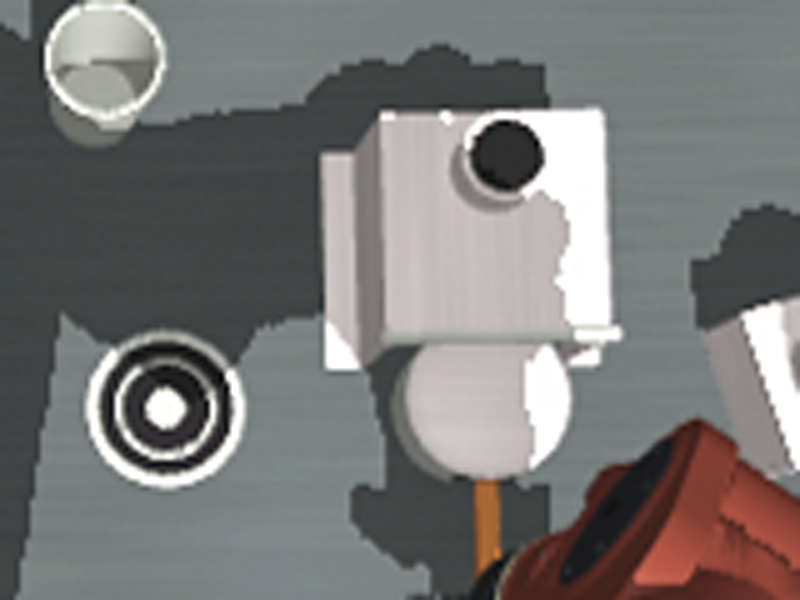

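Request:
send_rows(
  motion=[
    [[0, 0, 0], [-0.1, 0, 0], 1],
    [[0, 0, 0], [-0.2, 0, 0], 1],
    [[0, 0, 0], [-0.3, 0, 0], 1],
    [[0, 0, 0], [-0.4, 0, 0], 1],
  ],
)

```text
time_s: 11.7
position: [0.4084, -0.207, 0.04]
tool_rot: [[-1.0, 0.002, -0.005], [0.002, 1.0, 0.0], [0.005, 0.0, -1.0]]
wrist_force: [-11.4, 0.1, 10.3]
grip_width: 0.0129
gripper_force: 60.3
```

Request:
send_rows(
  motion=[
    [[0, 0, 0], [-0.1, 0, 0], 1],
    [[0, 0, 0], [-0.2, 0, 0], 1],
    [[0, 0, 0], [-0.3, 0, 0], 1],
    [[0, 0, 0], [-0.4, 0, 0], 1],
  ],
)

```text
time_s: 12.03
position: [0.4124, -0.207, 0.04]
tool_rot: [[-1.0, 0.002, -0.005], [0.002, 1.0, 0.0], [0.005, 0.0, -1.0]]
wrist_force: [-11.3, -0.2, 11.0]
grip_width: 0.013
gripper_force: 60.3
```

Request:
send_rows(
  motion=[
    [[0, 0, 0], [-0.1, 0, 0], 1],
    [[0, 0, 0], [-0.2, 0, 0], 1],
    [[0, 0, 0], [-0.3, 0, 0], 1],
    [[0, 0, 0], [-0.4, 0, 0], 1],
  ],
)

```text
time_s: 12.37
position: [0.4165, -0.207, 0.04]
tool_rot: [[-1.0, 0.002, -0.005], [0.002, 1.0, 0.0], [0.005, 0.0, -1.0]]
wrist_force: [-10.5, -0.4, 11.0]
grip_width: 0.0128
gripper_force: 60.3
```

Request:
send_rows(
  motion=[
    [[0, 0, 0], [-0.1, 0, 0], 1],
    [[0, 0, 0], [-0.2, 0, 0], 1],
    [[0, 0, 0], [-0.3, 0, 0], 1],
    [[0, 0, 0], [-0.4, 0, 0], 1],
  ],
)

```text
time_s: 12.7
position: [0.4204, -0.207, 0.04]
tool_rot: [[-1.0, 0.002, -0.005], [0.002, 1.0, 0.0], [0.005, 0.0, -1.0]]
wrist_force: [-10.8, 0.3, 10.3]
grip_width: 0.0126
gripper_force: 60.3
```

Request:
send_rows(
  motion=[
    [[0, 0, 0], [-0.1, 0, 0], 1],
    [[0, 0, 0], [-0.2, 0, 0], 1],
    [[0, 0, 0], [-0.3, 0, 0], 1],
    [[0, 0, 0], [-0.4, 0, 0], 1],
  ],
)

```text
time_s: 13.03
position: [0.4244, -0.2071, 0.04]
tool_rot: [[-1.0, 0.002, -0.005], [0.002, 1.0, 0.0], [0.005, 0.0, -1.0]]
wrist_force: [-11.8, -0.1, 10.5]
grip_width: 0.0129
gripper_force: 60.3
```

Request:
send_rows(
  motion=[
    [[0, 0, 0], [-0.1, 0, 0], 1],
    [[0, 0, 0], [-0.2, 0, 0], 1],
    [[0, 0, 0], [-0.3, 0, 0], 1],
    [[0, 0, 0], [-0.4, 0, 0], 1],
  ],
)

```text
time_s: 13.37
position: [0.4284, -0.2071, 0.04]
tool_rot: [[-1.0, 0.002, -0.005], [0.002, 1.0, 0.0], [0.005, 0.0, -1.0]]
wrist_force: [-10.6, 0.7, 10.3]
grip_width: 0.0128
gripper_force: 60.3
```

Request:
send_rows(
  motion=[
    [[0, 0, 0], [-0.1, 0, 0], 1],
    [[0, 0, 0], [-0.2, 0, 0], 1],
    [[0, 0, 0], [-0.3, 0, 0], 1],
    [[0, 0, 0], [-0.4, 0, 0], 1],
  ],
)

```text
time_s: 13.7
position: [0.4324, -0.2071, 0.04]
tool_rot: [[-1.0, 0.002, -0.005], [0.002, 1.0, 0.0], [0.005, 0.0, -1.0]]
wrist_force: [-10.4, 0.6, 11.1]
grip_width: 0.0128
gripper_force: 60.3
```

Request:
send_rows(
  motion=[
    [[0, 0, 0], [-0.1, 0, 0], 1],
    [[0, 0, 0], [-0.2, 0, 0], 1],
    [[0, 0, 0], [-0.3, 0, 0], 1],
    [[0, 0, 0], [-0.4, 0, 0], 1],
  ],
)

```text
time_s: 14.03
position: [0.4364, -0.2071, 0.04]
tool_rot: [[-1.0, 0.002, -0.005], [0.002, 1.0, 0.0], [0.005, 0.0, -1.0]]
wrist_force: [-11.0, -0.8, 11.7]
grip_width: 0.0131
gripper_force: 60.3
```

Request:
send_rows(
  motion=[
    [[0, 0, 0], [-0.1, 0, 0], 1],
    [[0, 0, 0], [-0.2, 0, 0], 1],
    [[0, 0, 0], [-0.3, 0, 0], 1],
    [[0, 0, 0], [-0.4, 0, 0], 1],
  ],
)

```text
time_s: 14.37
position: [0.4404, -0.2071, 0.04]
tool_rot: [[-1.0, 0.002, -0.005], [0.002, 1.0, 0.0], [0.005, 0.0, -1.0]]
wrist_force: [-10.5, 0.3, 10.9]
grip_width: 0.013
gripper_force: 60.3
```

Request:
send_rows(
  motion=[
    [[0, 0, 0], [-0.1, 0, 0], 1],
    [[0, 0, 0], [-0.2, 0, 0], 1],
    [[0, 0, 0], [-0.3, 0, 0], 1],
    [[0, 0, 0], [-0.4, 0, 0], 1],
  ],
)

```text
time_s: 14.7
position: [0.4443, -0.2071, 0.04]
tool_rot: [[-1.0, 0.002, -0.005], [0.002, 1.0, 0.0], [0.005, 0.0, -1.0]]
wrist_force: [-11.0, 0.2, 11.4]
grip_width: 0.0128
gripper_force: 60.3
```

Request:
send_rows(
  motion=[
    [[0, 0, 0], [-0.1, 0, 0], 1],
    [[0, 0, 0], [-0.2, 0, 0], 1],
    [[0, 0, 0], [-0.3, 0, 0], 1],
    [[0, 0, 0], [-0.4, 0, 0], 1],
  ],
)

```text
time_s: 15.03
position: [0.4473, -0.2069, 0.0399]
tool_rot: [[-1.0, 0.002, -0.007], [0.002, 1.0, 0.0], [0.007, 0.0, -1.0]]
wrist_force: [-15.9, 0.4, 14.1]
grip_width: 0.0128
gripper_force: 60.8
```

Request:
send_rows(
  motion=[
    [[0, 0, 0], [-0.1, 0, 0], 1],
    [[0, 0, 0], [-0.2, 0, 0], 1],
    [[0, 0, 0], [-0.3, 0, 0], 1],
    [[0, 0, 0], [-0.4, 0, 0], 1],
  ],
)

```text
time_s: 15.37
position: [0.4503, -0.2068, 0.0398]
tool_rot: [[-1.0, 0.002, -0.009], [0.002, 1.0, 0.0], [0.009, 0.0, -1.0]]
wrist_force: [-20.1, 0.2, 17.9]
grip_width: 0.0126
gripper_force: 61.2
```

Contact came at tool x of about 0.444. Backing off gently to a light rest.

Request:
send_rows(
  motion=[
    [[0, 0, 0], [0.1, 0, 0], 1],
    [[0, 0, 0], [0.2, 0, 0], 1],
    [[0, 0, 0], [0.3, 0, 0], 1],
    [[0, 0, 0], [0.3, 0, 0], 1],
  ],
)

```text
time_s: 15.7
position: [0.4505, -0.207, 0.04]
tool_rot: [[-1.0, 0.001, -0.002], [0.001, 1.0, 0.001], [0.002, 0.001, -1.0]]
wrist_force: [-6.4, 2.3, 6.0]
grip_width: 0.013
gripper_force: 59.7
```

Request:
send_rows(
  motion=[
    [[0, 0, 0], [0.1, 0, 0], 1],
    [[0, 0, 0], [0.2, 0, 0], 1],
    [[0, 0, 0], [0.3, 0, 0], 1],
    [[0, 0, 0], [0.3, 0, 0], 1],
  ],
)

```text
time_s: 16.03
position: [0.449, -0.2076, 0.0402]
tool_rot: [[-1.0, 0.001, 0.0], [0.001, 1.0, -0.0], [-0.0, -0.0, -1.0]]
wrist_force: [0.1, -0.1, -0.5]
grip_width: 0.0129
gripper_force: 58.9
```

Request:
send_rows(
  motion=[
    [[0, 0, 0], [0.05, 0, 0.02], 1],
    [[0, 0, 0], [0.1, 0, 0.02], 1],
    [[0, 0, 0], [0.15, 0, 0.02], 1],
    [[0, 0, 0], [0.2, 0, 0.02], 1],
    [[0, 0, 0], [0.2, 0, 0.02], 1],
  ],
)

```text
time_s: 16.45
position: [0.4471, -0.2077, 0.0402]
tool_rot: [[-1.0, 0.001, 0.0], [0.001, 1.0, -0.0], [-0.0, -0.0, -1.0]]
wrist_force: [3.2, 0.8, -0.1]
grip_width: 0.0126
gripper_force: 58.9
```

Request:
send_rows(
  motion=[
    [[0, 0, 0], [-0.03, 0, 0], 0.8],
    [[0, 0, 0], [-0.03, 0, 0], 0.6],
    [[0, 0, 0], [-0.03, 0, 0], 0.4],
    [[0, 0, 0], [-0.03, 0, 0], 0.2],
    [[0, 0, 0], [-0.03, 0, 0], 0],
  ],
)

```text
time_s: 16.87
position: [0.4469, -0.2075, 0.04]
tool_rot: [[-1.0, 0.001, -0.0], [0.001, 1.0, 0.0], [0.0, 0.0, -1.0]]
wrist_force: [-0.0, -0.5, 0.3]
grip_width: 0.0425
gripper_force: 0.0
```

Run:
```python
from h import *
st()
```

```text
t 16.8667 pos [ 0.4469 -0.2075  0.04  ] yaw 3.1407 F [-0.02 -0.47  0.26] w 0.04254591704789168
```

Request:
send_rows(
  motion=[
    [[0, 0, 0], [0, 0, -1], -0.3],
    [[0, 0, 0], [0, 0, -3.5], -0.6],
    [[0, 0, 0], [0, 0, -7], -1],
    [[0, 0, 0], [0, 0, -10.5], -1],
    [[0, 0, 0], [0, 0, -13], -1],
  ],
)

```text
time_s: 17.28
position: [0.4476, -0.2078, 0.1736]
tool_rot: [[-1.0, 0.001, 0.002], [0.001, 1.0, -0.001], [-0.002, -0.001, -1.0]]
wrist_force: [0.3, -1.4, -0.3]
grip_width: 0.0853
gripper_force: 0.0
```

Request:
send_rows(
  motion=[
    [[0, 0, 0], [-1.4, 2.6, 0], -1],
    [[0, 0, 0], [-3.1, 5.7, 0], -1],
    [[0, 0, 0], [-4.7, 8.6, 0], -1],
    [[0, 0, 0], [-6.3, 11.5, 0], -1],
    [[0, 0, 0], [-7.7, 14.1, 0], -1],
  ],
)

```text
time_s: 17.7
position: [0.525, -0.0649, 0.1711]
tool_rot: [[-1.0, 0.001, 0.001], [0.001, 1.0, -0.0], [-0.001, -0.0, -1.0]]
wrist_force: [0.6, -0.3, 0.9]
grip_width: 0.0854
gripper_force: 0.0
```

Request:
send_rows(
  motion=[
    [[0, 0, 0], [-1.5, 2.8, 0], -1],
    [[0, 0, 0], [-3.1, 5.7, 0], -1],
    [[0, 0, 0], [-4.7, 8.6, 0], -1],
    [[0, 0, 0], [-6.3, 11.5, 0], -1],
    [[0, 0, 0], [-7.7, 14.1, 0], -1],
  ],
)

```text
time_s: 18.12
position: [0.602, 0.0762, 0.1709]
tool_rot: [[-1.0, 0.0, 0.0], [0.0, 1.0, 0.0], [-0.0, 0.0, -1.0]]
wrist_force: [0.1, -0.3, 0.5]
grip_width: 0.0856
gripper_force: 0.0
```

Request:
send_rows(
  motion=[
    [[0, 0, 0.04], [-1.5, 2.8, 0], -1],
    [[0, 0, 0.08], [-3.1, 5.7, 0], -1],
    [[0, 0, 0.12], [-4.7, 8.6, 0], -1],
    [[0, 0, 0.16], [-6.3, 11.5, 0], -1],
    [[0, 0, 0.187], [-7.7, 14.1, 0], -1],
  ],
)

```text
time_s: 18.53
position: [0.6789, 0.2171, 0.1709]
tool_rot: [[-0.982, 0.188, 0.0], [0.188, 0.982, 0.0], [-0.0, 0.0, -1.0]]
wrist_force: [0.7, -0.9, 0.7]
grip_width: 0.0854
gripper_force: 0.0
```

Run:
```python
from h import *
st()
for c in("top","scene"):
  p=r.camera(c)
  for t in("cover","pot","burner"):print(t,[(round(d["score"],2),np.round(d["location"],4).tolist()) for d in r.tip_of(p,t)[:3]])
crop(p,200,170,200,130,4,"pics/s5.png")
go(.679,.218,.1,np.pi-.187)
```

```text
t 18.5333 pos [0.6789 0.2171 0.1709] yaw 2.952 F [ 0.7  -0.89  0.7 ] w 0.08540542385761474
cover [(0.95, [0.4892, 0.6642, -0.0001])]
pot [(0.62, [0.5831, -0.2098, 0.0064]), (0.58, [0.2061, -0.3371, -0.0027])]
burner [(0.65, [0.5456, -0.013, 0.0088])]
cover [(0.73, [0.6799, 0.2185, 0.0027]), (0.62, [0.4916, 0.664, 0.0037])]
pot [(0.57, [0.2028, 0.2789, 0.002]), (0.56, [0.2093, -0.3308, 0.0014])]
burner [(0.56, [0.5422, -0.0154, 0.0039])]
to [0.679 0.218 0.1   2.955] turn [-0.     0.    -0.002] cm [-0.    0.39  7.06]
```

View pics/s5.png

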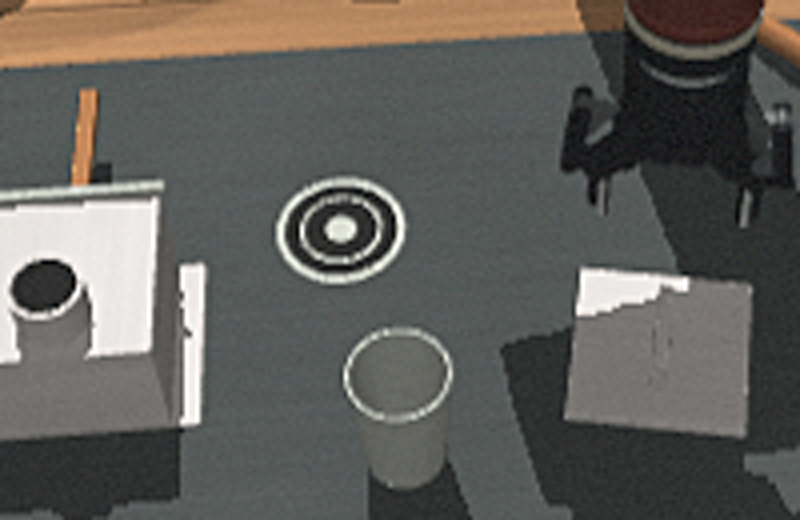

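The pot's handle sticks straight out of the mouth at (85,135), the burner is bare at (341,230), and the gripper is above the cover's fin at (662,340). Descending onto the fin.

Request:
send_rows(
  motion=[
    [[0, 0, 0], [0, 0.1, 3], -1],
    [[0, 0, 0], [0, 0.1, 6.5], -1],
    [[0, 0, 0], [0, 0.1, 10], -1],
    [[0, 0, 0], [0, 0.1, 12.5], -1],
    [[0, 0, 0], [0, 0.1, 13.5], -1],
  ],
)

```text
time_s: 19.35
position: [0.676, 0.2147, 0.0313]
tool_rot: [[-0.982, 0.188, -0.006], [0.188, 0.982, -0.001], [0.005, -0.002, -1.0]]
wrist_force: [-0.4, 0.2, -0.1]
grip_width: 0.0847
gripper_force: 0.0
```

Request:
send_rows(
  motion=[
    [[0, 0, 0], [0, 0, 0.5], -0.5],
    [[0, 0, 0], [0, 0, 1.1], 0],
    [[0, 0, 0], [0, 0, 1.5], 0.3],
    [[0, 0, 0], [0, 0, 1.7], 0.5],
    [[0, 0, 0], [0, 0, 1.7], 0.6],
  ],
)

```text
time_s: 19.77
position: [0.6793, 0.2164, 0.0189]
tool_rot: [[-0.982, 0.187, 0.001], [0.187, 0.982, 0.0], [-0.001, 0.0, -1.0]]
wrist_force: [-0.2, -0.0, -0.5]
grip_width: 0.0256
gripper_force: 0.0
```

Request:
send_rows(
  motion=[
    [[0, 0, 0], [0, 0, 0], 0.7],
    [[0, 0, 0], [0, 0, 0], 0.8],
    [[0, 0, 0], [0, 0, 0], 0.9],
    [[0, 0, 0], [0, 0, 0], 1],
    [[0, 0, 0], [0, 0, 0], 1],
  ],
)

```text
time_s: 20.18
position: [0.6794, 0.2166, 0.0193]
tool_rot: [[-0.982, 0.186, 0.002], [0.186, 0.982, 0.0], [-0.002, 0.001, -1.0]]
wrist_force: [-1.6, 0.5, 5.0]
grip_width: 0.0091
gripper_force: 59.5
```

Request:
send_rows(
  motion=[
    [[0, 0, 0], [0, 0, 0], 1],
    [[0, 0, 0], [0, 0, 0], 1],
    [[0, 0, 0], [0, 0, 0], 1],
  ],
)

```text
time_s: 20.43
position: [0.6794, 0.2166, 0.0192]
tool_rot: [[-0.982, 0.186, 0.002], [0.186, 0.982, 0.0], [-0.002, 0.001, -1.0]]
wrist_force: [-0.6, -0.0, 5.8]
grip_width: 0.0087
gripper_force: 59.5
```

Run:
```python
from h import *
st()
p=r.camera("scene");b=px2w(p,200+341/4-.4,170+230/4-.4,.006)
print("burner scene",b)
print([(round(d["score"],2),np.round(d["location"],4).tolist()) for d in r.tip_of(p,"cover")[:3]])
p=r.camera("top");g=cv2.cvtColor(p["image"],cv2.COLOR_BGR2GRAY)
c=cv2.HoughCircles(g[155:190,340:390],cv2.HOUGH_GRADIENT_ALT,1.5,30,param1=200,param2=.6,minRadius=12,maxRadius=20);print(c)
if c is not None: print([px2w(p,340+k[0],155+k[1],.006)[:2] for k in c[0]])
print([(round(d["score"],2),np.round(d["location"],4).tolist()) for d in r.tip_of(p,"cover")[:3]]); st()
T=np.array(r.get_state()["tool_rot"]);print(T.round(4).tolist());go(.545,-.0155,.0185,np.pi-.187);go(.545,-.0155,.0185,np.pi)
```

```text
t 20.4333 pos [0.6794 0.2166 0.0192] yaw 2.954 F [-0.56 -0.02  5.8 ] w 0.008742715924948756
burner scene [ 0.54594755 -0.01335733  0.006     ]
[(0.94, [0.4914, 0.6637, -0.0001]), (0.79, [0.6796, 0.22, 0.0031])]
[[[22.5      16.5      14.713051]]]
[array([ 0.54664238, -0.01491522])]
[(0.84, [0.4908, 0.6612, -0.0016])]
t 20.6333 pos [0.6794 0.2165 0.0192] yaw 2.954 F [-1.09  0.9   6.13] w 0.00896059850319789
[[-0.9825, 0.1865, 0.0016], [0.1865, 0.9825, 0.0004], [-0.0015, 0.0007, -1.0]]
to [ 0.545 -0.016  0.018  2.955] turn [ 0.001  0.001 -0.001] cm [  8.87 -25.3    0.04]
to [ 0.545 -0.016  0.018  3.142] turn [ 0.001  0.002 -0.188] cm [  8.87 -25.3    0.04]
```

Request:
send_rows(
  motion=[
    [[0, 0, 0], [0.1, -0.3, -0.02], 1],
    [[0, 0, 0], [0.4, -1.1, -0.02], 1],
    [[0, 0, 0], [0.8, -2.2, -0.02], 1],
    [[0, 0, 0], [1.2, -3.4, -0.02], 1],
    [[0, 0, 0], [1.6, -4.6, -0.02], 1],
  ],
)

```text
time_s: 21.05
position: [0.6552, 0.1745, 0.0192]
tool_rot: [[-0.983, 0.186, 0.003], [0.186, 0.983, 0.002], [-0.002, 0.002, -1.0]]
wrist_force: [2.2, 3.7, 2.9]
grip_width: 0.009
gripper_force: 59.5
```

Request:
send_rows(
  motion=[
    [[0, 0, 0], [0.4, -1.2, 0], 1],
    [[0, 0, 0], [0.8, -2.4, 0], 1],
    [[0, 0, 0], [1.2, -3.6, 0], 1],
    [[0, 0, 0], [1.6, -4.8, 0], 1],
    [[0, 0, 0], [2.1, -6, 0], 1],
  ],
)

```text
time_s: 21.47
position: [0.6236, 0.1191, 0.0192]
tool_rot: [[-0.982, 0.186, 0.003], [0.186, 0.982, 0.001], [-0.003, 0.002, -1.0]]
wrist_force: [3.3, 3.9, 3.9]
grip_width: 0.009
gripper_force: 59.4
```

Request:
send_rows(
  motion=[
    [[0, 0, 0], [0.4, -1.2, 0], 1],
    [[0, 0, 0], [0.8, -2.4, 0], 1],
    [[0, 0, 0], [1.2, -3.6, 0], 1],
    [[0, 0, 0], [1.6, -4.8, 0], 1],
    [[0, 0, 0], [2.1, -6, 0], 1],
  ],
)

```text
time_s: 21.88
position: [0.5918, 0.0638, 0.0192]
tool_rot: [[-0.982, 0.186, 0.003], [0.186, 0.982, 0.001], [-0.003, 0.002, -1.0]]
wrist_force: [3.7, 4.1, 5.1]
grip_width: 0.0086
gripper_force: 59.6
```

Request:
send_rows(
  motion=[
    [[0, 0, 0], [0.4, -1.2, 0], 1],
    [[0, 0, 0], [0.8, -2.4, 0], 1],
    [[0, 0, 0], [1.2, -3.6, 0], 1],
    [[0, 0, 0], [1.6, -4.6, 0], 1],
    [[0, 0, 0], [2, -5.6, 0], 1],
  ],
)

```text
time_s: 22.3
position: [0.5615, 0.0125, 0.0192]
tool_rot: [[-0.982, 0.186, 0.003], [0.186, 0.982, 0.001], [-0.003, 0.002, -1.0]]
wrist_force: [3.2, 4.7, 6.2]
grip_width: 0.0092
gripper_force: 59.7
```

Request:
send_rows(
  motion=[
    [[0, 0, 0], [0.3, -0.9, 0], 1],
    [[0, 0, 0], [0.6, -1.7, 0], 1],
    [[0, 0, 0], [0.9, -2.4, 0], 1],
    [[0, 0, 0], [1, -2.9, 0], 1],
    [[0, 0, 0], [1, -3, 0], 1],
  ],
)

```text
time_s: 22.72
position: [0.5457, -0.0149, 0.0192]
tool_rot: [[-0.982, 0.187, 0.002], [0.187, 0.982, 0.002], [-0.002, 0.002, -1.0]]
wrist_force: [0.6, 7.1, 8.7]
grip_width: 0.0089
gripper_force: 60.1
```

Run:
```python
from h import *
st()
for c in("top","scene"):
  p=r.camera(c)
  for t in("cover","pot","burner"):print(t,[(round(d["score"],2),np.round(d["location"],4).tolist()) for d in r.tip_of(p,t)[:3]])
st()
```

```text
t 22.7167 pos [ 0.5457 -0.0149  0.0192] yaw 2.9536 F [0.62 7.15 8.69] w 0.0088659356625753
cover [(0.85, [0.539, -0.0142, 0.0035]), (0.71, [0.4925, 0.6609, -0.0007])]
pot [(0.67, [0.5821, -0.2113, 0.0066]), (0.61, [0.2045, -0.3326, -0.0029])]
burner []
cover [(0.95, [0.5428, -0.0125, 0.0034])]
pot [(0.94, [0.208, 0.2768, 0.0019]), (0.87, [0.2061, -0.3354, 0.0001]), (0.21, [0.5536, -0.4187, 0.0087])]
burner [(0.28, [0.5526, -0.4181, 0.0049])]
t 23.1167 pos [ 0.5457 -0.0149  0.0192] yaw 2.9539 F [0.05 2.18 9.32] w 0.00910728280043679
```

Request:
send_rows(
  motion=[
    [[0, 0, 0], [0, 0, 0], 0.7],
    [[0, 0, 0], [0, 0, 0], 0.5],
    [[0, 0, 0], [0, 0, 0], 0.2],
    [[0, 0, 0], [0, 0, 0], 0],
    [[0, 0, 0], [0, 0, 0], -0.3],
  ],
)

```text
time_s: 23.53
position: [0.5449, -0.015, 0.0181]
tool_rot: [[-0.982, 0.187, -0.001], [0.187, 0.982, -0.0], [0.001, -0.0, -1.0]]
wrist_force: [0.2, -0.3, -0.5]
grip_width: 0.0535
gripper_force: 0.0
```

Request:
send_rows(
  motion=[
    [[0, 0, 0], [0, 0, -1], -0.3],
    [[0, 0, 0], [0, 0, -4], -0.6],
    [[0, 0, 0], [0, 0, -8], -1],
    [[0, 0, 0], [0, 0, -12], -1],
    [[0, 0, 0], [0, 0, -16], -1],
  ],
)

```text
time_s: 23.95
position: [0.5446, -0.0148, 0.1808]
tool_rot: [[-0.982, 0.187, -0.0], [0.187, 0.982, -0.0], [0.0, -0.0, -1.0]]
wrist_force: [1.3, 0.1, -0.2]
grip_width: 0.0854
gripper_force: 0.0
```

Request:
send_rows(
  motion=[
    [[0, 0, 0], [3, 0, -2], -1],
    [[0, 0, 0], [7, 0, -4], -1],
    [[0, 0, 0], [11, 0, -5], -1],
    [[0, 0, 0], [15, 0, -5], -1],
    [[0, 0, 0], [18, 0, -5], -1],
  ],
)

```text
time_s: 24.37
position: [0.3656, 0.0193, 0.2293]
tool_rot: [[-0.982, 0.187, 0.001], [0.187, 0.982, -0.0], [-0.001, 0.0, -1.0]]
wrist_force: [1.4, 0.1, 1.4]
grip_width: 0.0852
gripper_force: 0.0
```

Run:
```python
from h import *
st()
for c in("scene","top"):
  p=r.camera(c)
  for t in("cover","pot","burner","can","mallet","flue"):print(t,[(round(d["score"],2),np.round(d["location"],4).tolist()) for d in r.tip_of(p,t)[:3]])
  if c=="scene": a=p["image"][150:290,180:380]
  else: b=p["image"][85:225,310:510]
cv2.imwrite("pics/fin.png",cv2.resize(np.hstack([a,b]),None,fx=2,fy=2,interpolation=cv2.INTER_CUBIC))
```

```text
t 24.3667 pos [0.3656 0.0193 0.2293] yaw 2.954 F [1.41 0.08 1.37] w 0.08519888983604718
cover [(0.96, [0.5453, -0.0107, 0.0025]), (0.72, [0.4926, 0.663, 0.0041])]
pot [(0.91, [0.2061, -0.3334, -0.0019]), (0.91, [0.2035, 0.2771, 0.0032])]
burner []
can [(0.65, [0.7448, 0.027, 0.0067])]
mallet [(0.88, [0.512, 0.448, 0.006])]
flue [(0.87, [0.5554, -0.4155, 0.0039])]
cover [(0.8, [0.5404, -0.0153, 0.0023]), (0.65, [0.4932, 0.6625, -0.0028])]
pot [(0.84, [0.2007, 0.2768, -0.0015]), (0.81, [0.5841, -0.2072, 0.0049])]
burner []
can [(0.59, [0.7479, 0.0275, 0.0057])]
mallet [(0.98, [0.5169, 0.4486, 0.0088])]
flue []
```

View pics/fin.png

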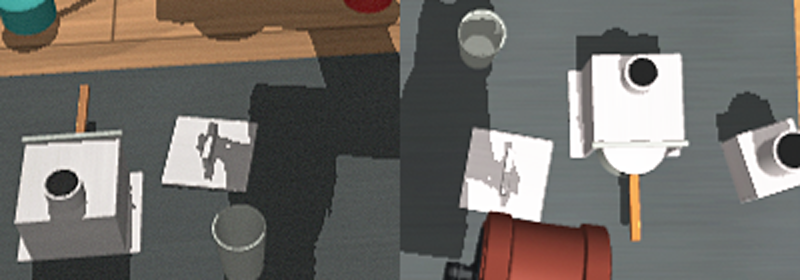

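The cover hides the whole burner: its centre is within about 3 mm of the burner's, with 15 mm of overlap to spare. The pot sits in the hood mouth with its handle at (635,205), and the bystanders haven't moved. Handing in.

```bash
python3 -c "
from cell import r
print(r.close_job())"
```

```text
the job is handed in; nothing more can be done
None
```

The job is handed in at about 24 s: the pot was left about 3 mm into the pad's 12 mm travel (roughly 1 N, estimated from the wrist force), the cover plate hides the whole burner, both are released, and the mallet, can and flue piece were not touched.

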